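Shim the rocking microscope

TASK

The bench microscope rocks because the foot nearest the wooden wedge is too short. Push the wedge, thin end first, under that short foot until the microscope stands level and firm on all its feet and no longer rocks, and leave the wedge jammed there. Slide the wedge along the table without lifting it, do not touch or shove the microscope itself, and leave the jar, the weight and the brush where they are.

Things in the scene. Friction and masses are not known exactly. Their poses are not given: they have to be found in the camera images.
- microscope: White bench microscope, 4 kg, loose. Base plate 180 (x) by 190 (y) mm, underside 28, top 52 mm up when level; column near its +x side, head to 260 mm high, eyepieces to -x. Four black domed feet (radius 14 mm) at x +-70, y +-75 mm. Origin: under the middle of the base, level with the bottoms of the three sound feet; z vertical when level. It starts leaning 4 degrees onto its short foot.
- short_foot: The short foot, at the microscope's x = +70, y = +75 mm corner, faced by the wedge's thin end. Origin: lowest point of its dome (radius 14 mm). 7 mm shorter than the others: it rests on the table while the microscope leans and is 7 mm above it when level.
- far_foot: The sound foot at the opposite corner (x = -70, y = -75 mm). Origin: lowest point of its dome. It hovers about 7 mm above the table at the start; it stands on the table when the microscope is level and bears load once the wedge is jammed.
- wedge: Wooden wedge, 60 g, 110 (x) by 50 (y) mm, flat underside on the table; top slopes from 20 mm at the thick end (x = -55) to 1.5 mm at the thin end (x = +55). Origin: centre of underside. Thin end starts 40-105 mm short of the short foot. Slides free under 1 N; lifting the foot takes 1-7 N, and level comes with the foot 30-35 mm in from the thin end; then the push climbs by 5-15 N. Friction holds it.
- jar: Bystander: glass jar with red lid, 60 mm across, 80 mm high, standing loose. Origin: centre of the underside.
- weight: Bystander: round steel paperweight, 56 mm across, with a knob, 56 mm high, standing loose. Origin: centre of the underside.
- brush: Bystander: flat paste brush with red handle, about 175 mm long (x), 50 mm wide, 15 mm high, lying loose. Origin: on the underside, 125 mm from the handle's end, 50 mm from the bristle tips.
There are look-alikes about, which are no part of the job. Several things have the shape of the wedge; the one meant has the colours described above.

How it is judged:
At the end, for the whole second after the job is handed in: The short foot bears on the wedge (over 0.3 N), the opposite foot bears on the table (over 0.3 N) so nothing rocks, the microscope is level within 0.012 rad, and wedge (flat on the table) and microscope are at rest (angle between microscope's own z axis and vertical below 0.012 rad and contact force between short_foot and wedge above 0.3 N and contact force between far_foot and anything else above 0.3 N and height (world z) of wedge below 0.006 m and linear speed of wedge below 0.01 m/s and angular speed of microscope below 0.05 rad/s); the robot touches nothing.
It fails at once if the wedge is lifted off the table (its centre over 12 mm up) (height (world z) of wedge above 0.012 m).
It fails at once if the robot touches the microscope (over 1 N) (contact force between any of the fingers, the arm and microscope above 1 N).
It fails at once if the microscope is shoved along (its origin over 15 mm, its short foot over 22 mm) or tipped past 0.15 rad (distance of microscope from where it was at the start of the episode above 0.015 m or angle between microscope's own z axis and vertical above 0.15 rad or distance of short_foot from where it was at the start of the episode above 0.022 m).
It fails at once if the jar, the weight or the brush is moved more than 15 mm (distance of any of jar, weight, brush from where it was at the start of the episode above 0.015 m).
It also fails if it takes over 48 s, if anything falls off the work surface, if the arm or the gripper's body presses on something with over 40 N, if the wrist force passes 120 N, or if a joint passes its speed limit or range.

ROBOT

A 6-joint arm with a two-finger parallel gripper is mounted at the origin on the work surface. World frame = base frame: x ahead of the robot, y to its left, z up, the work surface at z = 0. Lengths are in m, angles in rad, forces in N, time in s.
With the tool pointing down it reaches from about 0.3 to 0.875 m from the base axis. Payload 6.4 kg.
Tool frame: the origin (TCP) lies on the centre line of the jaws, within the pads' length; the fingertips stand 11 mm ahead of it and the grasp point (between the pads) lies 8 mm behind it; x points along the fingers, y is the direction in which the jaws open and shut, and the axes are right-handed (so a half turn about x gives the same grasp; the last joint's range is limited). The gripper opens to 85 mm and grips with 20 to 120 N. Pads are 22 mm wide; open, the fingers measure 114 mm over their backs; the gripper's body (76 mm by 85 mm) begins 54 mm behind the grasp point. The pads swing forward as they close: fully open they stand 13 mm farther back than shut.
Start: joints at [-1.538, 0.181, 1.607, -0, 1.354, -0.206], TCP at [0.136, -0.559, 0.242] pointing down, gripper open.
Joint ranges: [-2.99, 2.99], [-0.89, 2.07], [0.3, 2.58], [-1.14, 4.28], [0, 2.63], [-3.12, 3.12]. Speed limits (rad/s): [2.57, 2.57, 3.01, 3.14, 3.14, 3.14].

INTERFACE

Orientations are given as a unit quaternion [w, x, y, z].
In Python, from bench import ctrl, camera, hand_in gives the robot as it stands. The module is installed in compiled form; this text tells all that it offers.
- The arm moves only by the tool drive_tool, never from a script. Its argument "increments" is a list of rows, each a list of 7 numbers: the shift along the tool's x, y, z in m, then the turn, a rotation vector about the tool's x, y, z in degrees, then the gripper's target within -1 to 1 (fully open at 1, half-way at 0, shut at -1). In form: [[dx, dy, dz, rx, ry, rz, claw], ...]. A call has 1 to 10 rows; each row shifts and turns the commanded pose from where the row before left it, along the tool's axes as they then stand; what a row does not reach is not made up. A row lasts 1/8 s, in which the tool goes at most 62.5 mm and 10.7 degrees, less where a joint would pass 70% of its speed; a pose out of reach is approached as far as the arm can. A call is refused whole if a number of a shift passes 0.0625 or a number of a turn 10.7, either way. A call with a gripper value outside its range is refused whole. The fingers move at their own pace and stop on an object; the grip force is fixed at half the most. Time passes only in rows, so rows that do not move let the fingers close. It gives the time, the measured TCP pose, the force and the opening at its end, in the units of the state.
- ctrl.get_obs(): the state, without advancing time (a new reading comes with each control period).
- camera(name): name is "scene" or "top" or "wrist"; returns a dict with "img" (420x560x3 uint8, red, green, blue), "depth" (420x560 float32, m along the optical axis (not along the pixel's ray), 0 where there is no reading), "fx", "fy", "cx", "cy" (pixels), "world_from_camera" (4x4, takes a point from camera to world coordinates); the wrist camera has in their place "hand_eye" (4x4, takes a point from camera to tool coordinates, whose origin is the TCP and whose axes are the tool frame's). Camera axes: x right, y down, z forward; pixel columns grow to the right and rows downward; lengths in m; the calibration is good to about 2 mm. A picture is of the moment at which its call begins: read the wrist's pose just before it.
- hand_in(): hands the job in, once; it reports no verdict.
The state is a dict: "time_s": time; "q": joint angles; "dq": joint speeds; "joint_efforts": joint torques, N m; "eef_pos": TCP position; "eef_rot": TCP orientation; "wrist_force": force on the tool from outside, world axes, zero at the start; "torque": the same for the moment, N m; "opening": opening from 0.0 (shut) to 1.0 (fully open).
Only numpy, scipy, OpenCV 4.12 (cv2) and the standard library are available. Lean on these libraries where they do the work, as an engineer would, in place of code of your own. Each camera call takes 0.05 s, during which the arm holds its last target.

## Working session

There is one attempt and no reset: what is moved stays moved. The work goes in short steps, Python scripts to look and compute and a tool call to move; the robot and the scene stay as the last step left them, time stands still between calls to the robot, and variables do not carry over. Pictures are saved under pics/ and viewed, and the job is handed in when it is done.

Besides the shell and the picture viewer there is one more tool, called in YAML: its name, and indented under it one key for each argument. drive_tool: Moves the arm, as the interface text tells. Its arguments: {"type":"object","properties":{"increments":{"type":"array","items":{"type":"array","items":{"type":"number"}}}},"required":["increments"]}

```bash
mkdir -p pics; cat > h.py <<'E'
import numpy as np, cv2
from bench import ctrl, camera, hand_in
def save(n,im): cv2.imwrite('pics/'+n,cv2.cvtColor(im,cv2.COLOR_RGB2BGR))
def pts(c):
    d=c['depth'];v,u=np.indices(d.shape)
    P=np.stack([(u-c['cx'])/c['fx']*d,(v-c['cy'])/c['fy']*d,d],-1)
    T=c['world_from_camera'];W=P@T[:3,:3].T+T[:3,3];W[d==0]=np.nan;return W
def ray(c,u,v,z):
    T=c['world_from_camera'];r=T[:3,:3]@np.array([(u-c['cx'])/c['fx'],(v-c['cy'])/c['fy'],1]);o=T[:3,3]
    return o+r*(z-o[2])/r[2]
E
python3 - <<'E'
from h import *
o=ctrl.get_obs();print(o)
for n in('scene','top','wrist'):
    c=camera(n);save(n+'0.png',c['img']);print(n,c['fx'],c.get('world_from_camera',c.get('hand_eye')))
    np.save('pics/'+n+'0.npy',c,allow_pickle=True)
E
```

```text
{'time_s': 0.0, 'q': array([-1.53830284e+00,  1.81517757e-01,  1.60798915e+00, -2.79001412e-05,
        1.35381793e+00, -2.06321634e-01]), 'dq': array([6.61010654e-04, 4.97247475e-04, 9.07421627e-05, 2.37332846e-04,
       9.83819129e-04, 1.01290919e-03]), 'joint_efforts': array([-8.14887767e-05, -4.44873190e+01, -3.51338518e+01, -2.49182658e-04,
        9.08840244e-03,  1.66622156e-07]), 'eef_pos': array([ 0.13599614, -0.55814064,  0.24140635]), 'eef_rot': array([ 0.08362453,  0.70211479,  0.08484642, -0.70202766]), 'wrist_force': array([-0.38664846,  0.08949408, -0.34165141]), 'torque': array([-0.05364953, -0.0137225 , -0.02499412]), 'opening': 0.9973418796674981}
scene 521.4969871372633 [[-0.23996173  0.53466249 -0.81028044  1.35777902]
 [ 0.97074134  0.12448223 -0.20534223  0.22893805]
 [-0.00892327 -0.83584699 -0.54888996  0.58131769]
 [ 0.          0.          0.          1.        ]]
top 501.1877347300233 [[-0.00631505 -0.98725001  0.15905202  0.4260915 ]
 [-0.99994681  0.00753148  0.00704639  0.03349024]
 [-0.00815445 -0.15899906 -0.98724506  0.99615969]
 [ 0.          0.          0.          1.        ]]
wrist 303.36349099359137 [[ 2.38795250e-05 -3.26747753e-01  9.45111584e-01 -1.31670830e-01]
 [ 1.00000000e+00  7.39151617e-06 -2.27109307e-05  8.35930957e-04]
 [ 4.34938026e-07  9.45111584e-01  3.26747753e-01 -8.43338459e-02]
 [ 0.00000000e+00  0.00000000e+00  0.00000000e+00  1.00000000e+00]]
```

View pics/scene0.png

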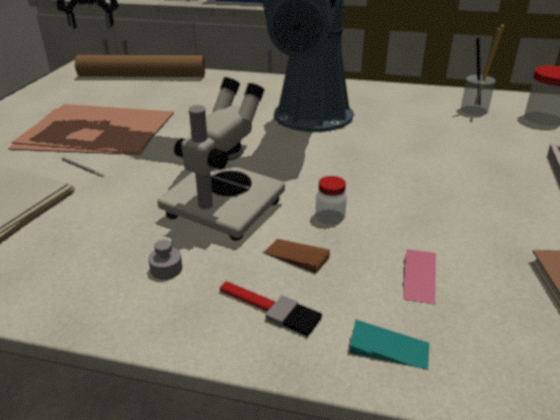

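View pics/top0.png

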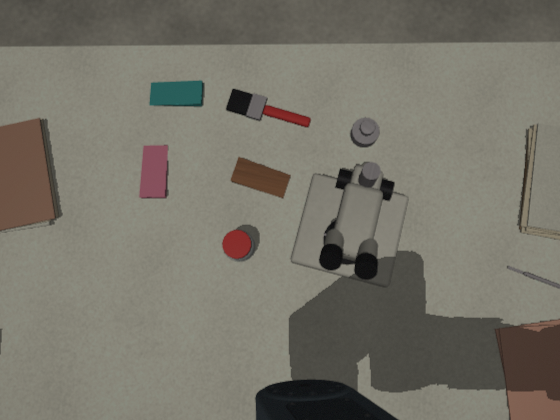

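View pics/wrist0.png

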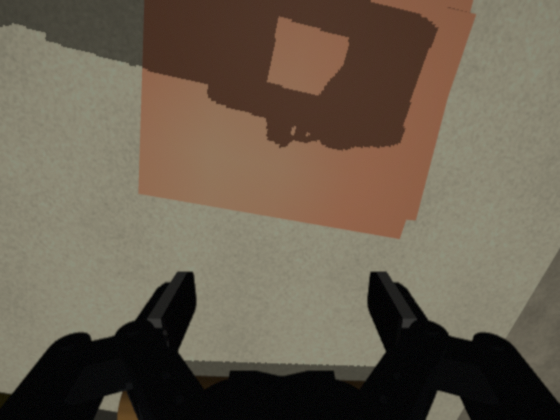

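Candidates in the top view are brown wood (261,177), pink (154,171), teal (177,94) and the brown book (20,175). By its colour the wooden wedge is the one at (261,177), in the scene view at (297,254). I'll check it in a close crop and measure.

```bash
python3 - <<'E'
from h import *
c=np.load('pics/top0.npy',allow_pickle=True).item();s=np.load('pics/scene0.npy',allow_pickle=True).item()
a=cv2.resize(c['img'][140:300,210:420],None,fx=3.6,fy=3.6,interpolation=cv2.INTER_CUBIC);save('ctop.png',a)
a=cv2.resize(s['img'][150:290,140:350],None,fx=3.6,fy=3.6,interpolation=cv2.INTER_CUBIC);save('cscene.png',a)
W=pts(c)
hsv=cv2.cvtColor(c['img'],cv2.COLOR_RGB2HSV)
m=((hsv[...,0]<20)&(hsv[...,1]>110)).astype(np.uint8);m[:150]=0;m[205:]=0;m[:,:222]=0;m[:,300:]=0
m=cv2.morphologyEx(m,cv2.MORPH_OPEN,np.ones((3,3)))
ct=max(cv2.findContours(m,0,2)[0],key=cv2.contourArea);r=cv2.minAreaRect(ct);print(r)
for b in cv2.boxPoints(r):
    print(b,ray(c,*b,0.0),ray(c,*b,0.02))
p=W[m>0];p=p[np.isfinite(p).all(1)]
A=np.c_[p[:,:2],np.ones(len(p))];k=np.linalg.lstsq(A,p[:,2],rcond=None)[0];print('plane',k,'yaw of descent',np.degrees(np.arctan2(-k[1],-k[0])),p.min(0),p.max(0),p[:,2].mean())
# table z check
print('table',np.nanmedian(W[180:240,180:215,2]))
# base plate top
B=W[(W[...,2]>.035)&(W[...,2]<.062)];B=B[(B[:,1]<-.02)&(B[:,1]>-.3)&(B[:,0]>.2)&(B[:,0]<.75)]
r=cv2.minAreaRect(B[:,:2].astype(np.float32)*1000);print('base',r,cv2.boxPoints(r))
A=np.c_[B[:,:2],np.ones(len(B))];print(np.linalg.lstsq(A,B[:,2],rcond=None)[0])
# jar, brush, weight positions
for n,u,v,z in(('jar',238,244,.08),('weight',366,128,.05),('brushhandle end',309,122,.01),('brush tip',232,101,.01)):print(n,ray(c,u,v,z))
E
```

```text
((260.1000061035156, 177.1999969482422), (54.074947357177734, 24.981992721557617), 18.434947967529297)
[230.5 180.5] [0.62760443 0.14521402 0.        ] [0.62355863 0.14297093 0.02      ]
[238.40002 156.79999] [0.67683915 0.12955782 0.        ] [0.67180486 0.12762906 0.02      ]
[289.7 173.9] [0.64030607 0.02506605 0.        ] [0.63600526 0.02523518 0.02      ]
[281.8 197.6] [0.59165747 0.04140573 0.        ] [0.58833338 0.04124681 0.02      ]
plane [ 0.0518752   0.15977643 -0.03602745] yaw of descent -107.98724867242595 [ 0.59431583  0.02853547 -0.00133892] [0.6705822  0.14074883 0.02226141] 0.010372086901189964
table -0.0006465109272094649
base ((582.8458862304688, -105.00785827636719), (188.2519989013672, 305.551025390625), 75.0780258178711) [[ 410.9846  -156.61948]
 [ 706.2316  -235.2999 ]
 [ 754.70715  -53.39624]
 [ 459.46014   25.28418]]
[-0.02583641 -0.03700574  0.0608497 ]
jar [0.49303616 0.12133115 0.08      ]
weight [ 0.72000007 -0.12444106  0.05      ]
brushhandle end [ 0.74616585 -0.01522424  0.01      ]
brush tip [0.79253669 0.14268656 0.01      ]
```

View pics/ctop.png

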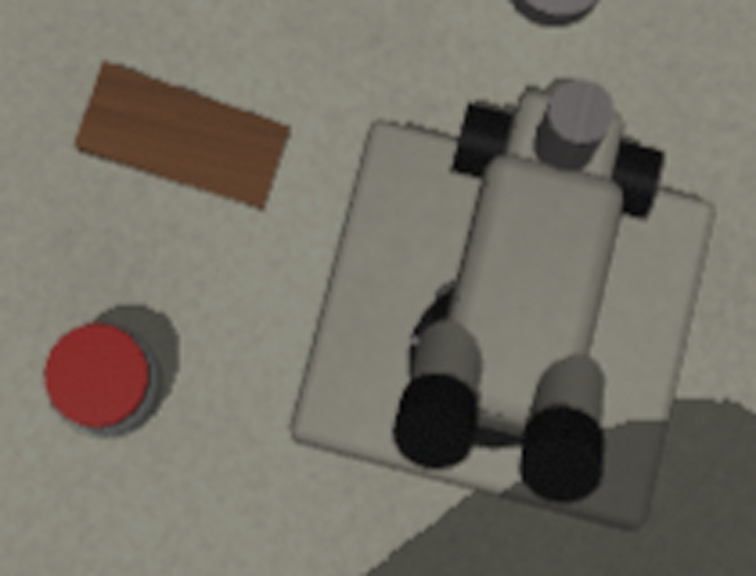

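View pics/cscene.png

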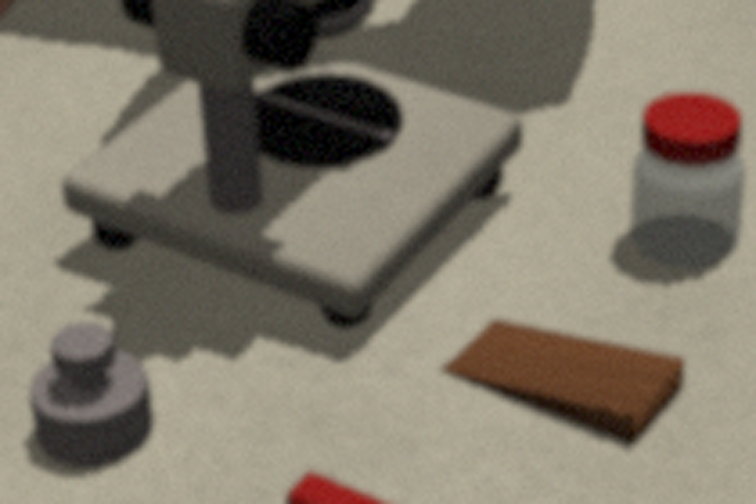

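```bash
cat > m1.py <<'E'
from h import *
c=np.load('pics/top0.npy',allow_pickle=True).item();s=np.load('pics/scene0.npy',allow_pickle=True).item()
f=lambda u,v:(u/3.6+210,v/3.6+140)
TA=ray(c,*f(105,62),.02);TB=ray(c,*f(78,147),.02);nB=ray(c,*f(265,210),.0015);nA=ray(c,*f(290,128),.0015)
print('thick',TA,TB,'thin',nA,nB)
d=(nA+nB-TA-TB)[:2]/2;print('len',np.linalg.norm(d),'yaw',np.degrees(np.arctan2(d[1],d[0])),'mid thin',(nA+nB)/2,'mid thick',(TA+TB)/2)
for a,b in((TA,nA),(TB,nB)):
    e=b-a;print('side yaw',np.degrees(np.arctan2(e[1],e[0])))
e=nB-nA;print('thin edge yaw',np.degrees(np.arctan2(e[1],e[0])),np.linalg.norm(e))
W=pts(c)
poly=np.array([f(*p) for p in((375,122),(712,205),(645,527),(293,435))])
m=np.zeros((420,560),np.uint8);cv2.fillPoly(m,[np.int32(poly)],1);m=cv2.erode(m,np.ones((7,7)))
p=W[(m>0)&(W[...,2]<.07)&(W[...,2]>.03)]
for i in range(5):
    A=np.c_[p[:,:2],np.ones(len(p))];k=np.linalg.lstsq(A,p[:,2],rcond=None)[0];r=A@k-p[:,2];p=p[abs(r)<max(2*r.std(),.001)]
print('plane',k,len(p),r.std(),'tilt',np.degrees(np.hypot(*k[:2])),np.degrees(np.arctan2(-k[1],-k[0])))
n=np.array([-k[0],-k[1],1]);n/=np.linalg.norm(n)
T=c['world_from_camera'];o=T[:3,3];C=[]
for u,v in poly:
    r=T[:3,:3]@np.array([(u-c['cx'])/c['fx'],(v-c['cy'])/c['fy'],1]);t=(k[2]+k[0]*o[0]+k[1]*o[1]-o[2])/(r[2]-k[0]*r[0]-k[1]*r[1]);C.append(o+t*r)
C=np.array(C);print(C,[np.linalg.norm(C[i]-C[i-1]) for i in range(4)])
x=C[0]+C[1]-C[2]-C[3];x-=n*(x@n);x/=np.linalg.norm(x);y=np.cross(n,x);cen=C.mean(0)
org=cen-.052*n
ft=lambda a,b,z:org+a*x+b*y+z*n
print('yaw x',np.degrees(np.arctan2(x[1],x[0])),'y',np.degrees(np.arctan2(y[1],y[0])),'org',org)
print('short',ft(.07,.075,.007),'far',ft(-.07,-.075,0),'others',ft(.07,-.075,0),ft(-.07,.075,0))
print('scene ray foot',ray(s,140+345/3.6,150+322/3.6,0.002))
F=ft(.07,.075,.007)[:2];t=((nA+nB)/2)[:2];u=d/np.linalg.norm(d);g=F-t
print('gap along',g@u,'lateral(left+)',u[0]*g[1]-u[1]*g[0])
E
python3 m1.py
```

```text
thick [0.67092371 0.12608665 0.02      ] [0.62286504 0.14064419 0.02      ] thin [0.63654354 0.02337546 0.0015    ] [0.58988508 0.03776025 0.0015    ]
len 0.10817432905982416 yaw -108.14059894520263 mid thin [0.61321431 0.03056786 0.0015    ] mid thick [0.64689437 0.13336542 0.02      ]
side yaw -108.50676355913508
side yaw -107.77351317420383
thin edge yaw 162.8654770756775 0.04882555425819056
plane [-0.05563667 -0.02941238  0.07709633] 3360 0.0013429125041961106 tilt 3.6057792870838825 27.863213379772116
[[ 0.63077274 -0.02209176  0.042652  ]
 [ 0.5826804  -0.19951046  0.05054601]
 [ 0.41474624 -0.15565234  0.05859933]
 [ 0.46297907  0.0237757   0.05063841]] [np.float64(0.17413306095610775), np.float64(0.18399071822430546), np.float64(0.1737534842864447), np.float64(0.18596828039954735)]
yaw x -14.962983695743452 y 75.1499099173254 org [ 0.51990722 -0.08989614 -0.00128839]
short [ 0.60705481 -0.03531607 -0.00072847] far [ 0.43314831 -0.14427072  0.00513787] others [ 0.56825747 -0.18037957 -0.00131711] [ 0.47155696  0.0005873  -0.00125968]
scene ray foot [ 0.615239   -0.03269521  0.002     ]
gap along 0.06452694940571317 lateral(left+) 0.014659607604431316
```

```bash
cat >> h.py <<'E'
from scipy.spatial.transform import Rotation as R
def tool(o=None):
    o=o or ctrl.get_obs();w,x,y,z=o['eef_rot'];return np.array(o['eef_pos']),R.from_quat([x,y,z,w])
def plan(pos,u,tilt=0):
    """target: tool x down, tool z horizontal along yaw u(deg); print increments in tool axes"""
    p,r=tool();a=np.radians(u);z=np.array([np.cos(a),np.sin(a),0]);x=np.array([0,0,-1.]);y=np.cross(z,x)
    t=R.from_matrix(np.c_[x,y,z])
    print('TCP',p.round(4),'world shift',(np.array(pos)-p).round(4),'tool shift',r.inv().apply(np.array(pos)-p).round(4),'rotvec deg',np.degrees((r.inv()*t).as_rotvec()).round(2))
E
python3 - <<'E'
from h import *
p,r=tool();print(r.as_matrix().round(3))
plan([.643,.122,.15],-108.1)
c=np.load('pics/top0.npy',allow_pickle=True).item();W=pts(c)
for z0 in(.08,.15,.2,.25):
    q=W[(W[...,2]>z0)&(W[...,2]<z0+.05)&(W[...,0]>.35)&(W[...,0]<.75)&(W[...,1]<.05)&(W[...,1]>-.3)]
    print(z0,len(q),q.min(0),q.max(0))
E
```

```text
[[-0.     0.237 -0.972]
 [ 0.001 -0.972 -0.237]
 [-1.    -0.001 -0.   ]]
TCP [ 0.1361 -0.5583  0.2416] world shift [ 0.5069  0.6803 -0.0916] tool shift [ 0.0925 -0.5409 -0.6535] rotvec deg [-5.821e+01 -5.000e-02  6.000e-02]Traceback (most recent call last):
  File "<stdin>", line 7, in <module>
    return umr_minimum(a, axis, None, out, keepdims, initial, where)
ValueError: zero-size array to reduction operation minimum which has no identity
```

drive_tool:
  increments:
    - [-0.055,0,0,0,0,0,1]
    - [-0.055,0,0,0,0,0,1]
    - [-0.055,0,0,0,0,0,1]
    - [0,-0.0386,-0.0467,0,0,0,1]
    - [0,-0.0386,-0.0467,0,0,0,1]
    - [0,-0.0386,-0.0467,0,0,0,1]
    - [0,-0.0386,-0.0467,0,0,0,1]
    - [0,-0.0386,-0.0467,0,0,0,1]
    - [0,-0.0386,-0.0467,0,0,0,1]
    - [0,-0.0386,-0.0467,0,0,0,1]

```text
time_s: 1.4
eef_pos: [0.3905, -0.217, 0.4073]
eef_rot: [0.084, 0.702, 0.084, -0.702]
wrist_force: [1.0, -0.4, -0.3]
opening: 1.003
```

drive_tool:
  increments:
    - [0,-0.0386,-0.0467,0,0,0,1]
    - [0,-0.0386,-0.0467,0,0,0,1]
    - [0,-0.0386,-0.0467,0,0,0,1]
    - [0,-0.0386,-0.0467,0,0,0,1]
    - [0,-0.0386,-0.0467,0,0,0,1]
    - [0,-0.0386,-0.0467,0,0,0,1]
    - [0,-0.0386,-0.0467,0,0,0,1]
    - [0,0,0,-10,0,0,1]
    - [0,0,0,-10,0,0,1]
    - [0,0,0,-10,0,0,1]

```text
time_s: 2.65
eef_pos: [0.6434, 0.1214, 0.4064]
eef_rot: [-0.265, -0.655, -0.265, 0.656]
wrist_force: [-0.1, -0.8, 0.8]
opening: 1.001
```

drive_tool:
  increments:
    - [0,0,0,-10,0,0,1]
    - [0,0,0,-10,0,0,1]
    - [0,0,0,-8.2,0,0,1]
    - [0,0,0,0,0,0,1]

```text
time_s: 3.15
eef_pos: [0.6433, 0.121, 0.4068]
eef_rot: [-0.414, -0.573, -0.415, 0.573]
wrist_force: [0.0, 0.6, -0.2]
opening: 0.999
```

```bash
python3 - <<'E'
from h import *
plan([.643,.122,.12],-108.1);print(ctrl.get_obs()['q'])
for n in('scene','top','wrist'):
    c=camera(n);save(n+'1.png',c['img']);np.save('pics/'+n+'1.npy',c,allow_pickle=True)
E
```

```text
TCP [0.6433 0.121  0.4068] world shift [-0.0003  0.001  -0.2868] tool shift [ 0.2868 -0.0004 -0.0009] rotvec deg [-0.09  0.01  0.05]
[5.00037053e-03 2.84503164e-01 1.15856469e+00 3.53854929e-05
 1.69935694e+00 3.22496028e-01]
```

View pics/scene1.png

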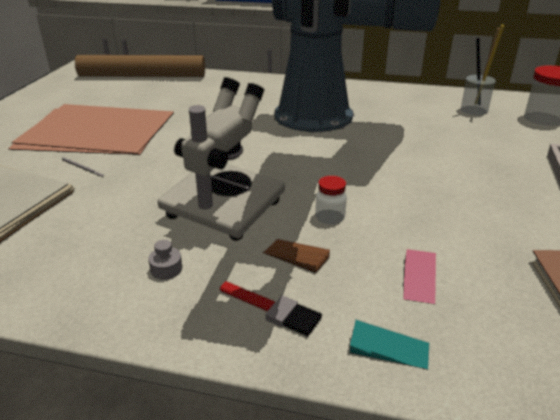

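View pics/wrist1.png

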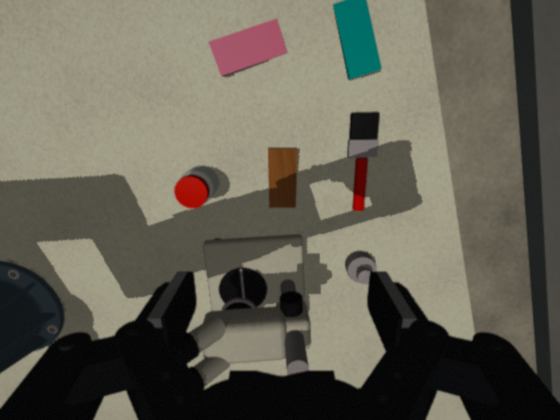

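drive_tool:
  increments:
    - [0.058,0,0,0,0,0,1]
    - [0.058,0,0,0,0,0,1]
    - [0.058,0,0,0,0,0,1]
    - [0.058,0,0,0,0,0,1]
    - [0,0,0,0,0,0,1]

```text
time_s: 3.92
eef_pos: [0.6395, 0.121, 0.1696]
eef_rot: [-0.412, -0.569, -0.417, 0.576]
wrist_force: [-0.5, -0.3, 0.7]
opening: 1.001
```

```bash
cat >> h.py <<'E'
def wcam():
    p,r=tool();c=camera('wrist');H=np.eye(4);H[:3,:3]=r.as_matrix();H[:3,3]=p;c['world_from_camera']=H@c['hand_eye'];return c
E
python3 - <<'E'
from h import *
c=wcam();save('wrist2.png',c['img']);np.save('pics/wrist2.npy',c,allow_pickle=True);c=camera('scene');save('scene2.png',c['img'])
E
```

```text
(no output)
```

View pics/wrist2.png

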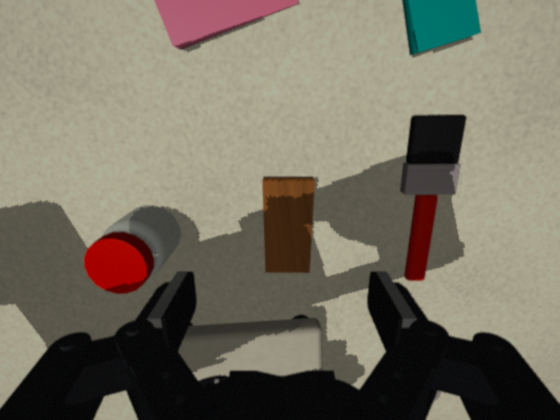

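View pics/scene2.png

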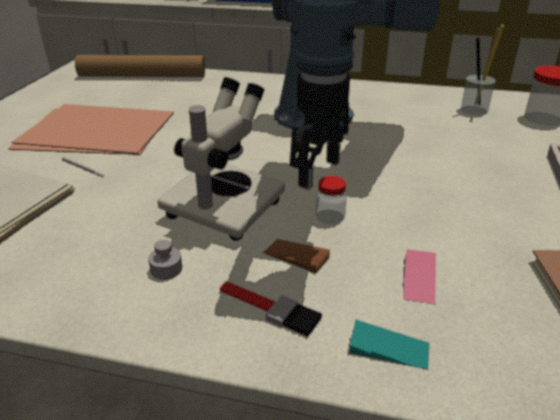

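```bash
python3 - <<'E'
from h import *
c=np.load('pics/wrist2.npy',allow_pickle=True).item()
a=cv2.resize(c['img'][160:340,230:360],None,fx=3.3,fy=3.3,interpolation=cv2.INTER_CUBIC);save('cw2.png',a)
hsv=cv2.cvtColor(c['img'],cv2.COLOR_RGB2HSV)
m=((hsv[...,0]<22)&(hsv[...,1]>110)).astype(np.uint8);m[:165]=0;m[285:]=0;m[:,:250]=0;m[:,330:]=0
ct=max(cv2.findContours(m,0,2)[0],key=cv2.contourArea)
ap=cv2.approxPolyDP(ct,6,True)[:,0];print(ap.tolist())
for u,v in((263,177),(315,178),):print('thick',ray(c,u,v,.02))
for u,v in((265.5,271.5),(310,272)):print('thin',ray(c,u,v,.0015))
for z in (0.0,.004,.01):print('foot at',ray(c,301,317,z))
E
```

```text
[[264, 178], [266, 271], [307, 272], [314, 180]]
thick [0.62800323 0.14532471 0.02      ]
thick [0.6744014  0.12917894 0.02      ]
thin [0.59213399 0.03849185 0.0015    ]
thin [0.639569   0.02255038 0.0015    ]
foot at [ 0.61182475 -0.03395202  0.        ]
foot at [ 0.6125652  -0.03083825  0.004     ]
foot at [ 0.61367588 -0.02616758  0.01      ]
```

View pics/cw2.png

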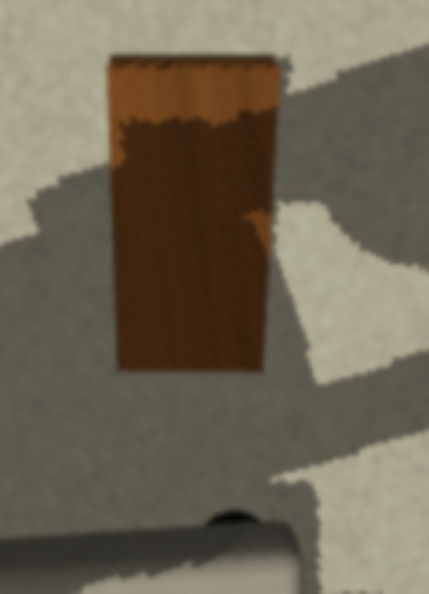

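```bash
python3 - <<'E'
from h import *
plan([.645,.123,.014],-108.2)
E
```

```text
TCP [0.6442 0.1211 0.1769] world shift [ 0.0008  0.0019 -0.1629] tool shift [ 1.629e-01 -1.000e-04 -2.000e-03] rotvec deg [ 0.04 -0.02 -0.06]
```

drive_tool:
  increments:
    - [0.045,0,-0.002,0,0,0,1]
    - [0.045,0,0,0,0,0,1]
    - [0.03,0,0,0,0,0,1]
    - [0.02,0,0,0,0,0,1]
    - [0,0,0,0,0,0,1]
    - [0,0,0,0,0,0,1]

```text
time_s: 4.78
eef_pos: [0.646, 0.123, 0.0377]
eef_rot: [0.416, 0.574, 0.414, -0.571]
wrist_force: [0.2, 0.0, 0.3]
opening: 1.002
```

```bash
python3 - <<'E'
from h import *
plan([.645,.123,.014],-108.2)
c=wcam();save('wrist3.png',c['img']);np.save('pics/wrist3.npy',c,allow_pickle=True);c=camera('scene');save('scene3.png',c['img'])
E
```

```text
TCP [0.646  0.123  0.0377] world shift [-0.001   0.     -0.0237] tool shift [ 0.0237 -0.001   0.0003] rotvec deg [ 0.08 -0.07 -0.21]
```

View pics/wrist3.png

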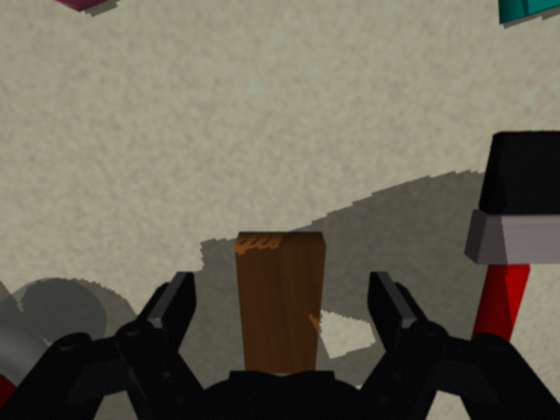

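View pics/scene3.png

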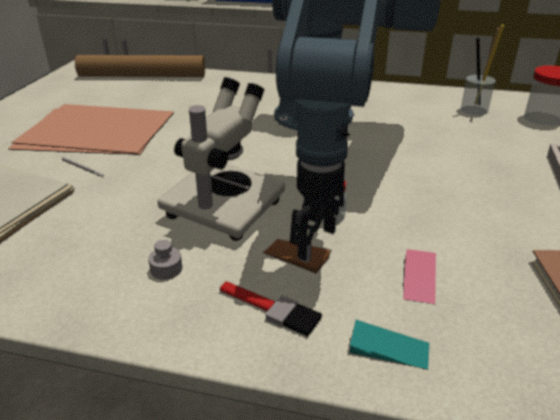

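```bash
python3 - <<'E'
from h import *
c=np.load('pics/wrist3.npy',allow_pickle=True).item()
H=c['hand_eye']
for u,v in((238,232),(324,232)):
    w=ray(c,u,v,.02);p,r=tool();print(w,r.inv().apply(w-p))
E
```

```text
[0.63062966 0.14906059 0.02      ] [ 0.01745672 -0.02246685 -0.02009764]
[0.67426376 0.13470018 0.02      ] [ 0.01761038  0.02346926 -0.02001809]
```

drive_tool:
  increments:
    - [0.012,0,0,0,0,0,1]
    - [0.012,-0.001,0,0,0,0,1]
    - [0,0,0,0,0,0,1]
    - [0,0,0,0,0,0,1]

```text
time_s: 5.38
eef_pos: [0.6429, 0.1232, 0.0109]
eef_rot: [-0.415, -0.572, -0.415, 0.573]
wrist_force: [0.1, -0.1, -0.1]
opening: 1.0
```

```bash
python3 - <<'E'
from h import *
camera('top');plan([.645,.123,.015],-108.2)
E
```

```text
TCP [0.6432 0.1232 0.0113] world shift [ 0.0018 -0.0002  0.0037] tool shift [-0.0037  0.0017 -0.0003] rotvec deg [ 0.08 -0.   -0.  ]
```

Up a little, then close.

drive_tool:
  increments:
    - [-0.005,0,0,0,0,0,1]
    - [0,0,0,0,0,0,1]
    - [0,0,0,0,0,0,0.4]
    - [0,0,0,0,0,0,-1]
    - [0,0,0,0,0,0,-1]
    - [0,0,0,0,0,0,-1]
    - [0,0,0,0,0,0,-1]

```text
time_s: 6.3
eef_pos: [0.6436, 0.1232, 0.0168]
eef_rot: [0.415, 0.573, 0.415, -0.572]
wrist_force: [-0.6, 0.6, 4.7]
opening: 0.562
```

```bash
python3 - <<'E'
from h import *
c=wcam();save('wrist4.png',c['img']);np.save('pics/wrist4.npy',c,allow_pickle=True);c=camera('scene');save('scene4.png',c['img'])
plan([.645,.123,.015],-108.2);print(ctrl.get_obs())
E
```

```text
TCP [0.6436 0.1232 0.0168] world shift [ 0.0014 -0.0002 -0.0018] tool shift [ 0.0018  0.0014 -0.0002] rotvec deg [ 0.08 -0.02 -0.06]
{'time_s': 6.4, 'q': array([8.44636265e-03, 6.18047613e-01, 1.51303077e+00, 4.95177468e-06,
       1.00943072e+00, 3.24621379e-01]), 'dq': array([-9.22145769e-04,  7.45012738e-05, -1.65896748e-03,  1.46593030e-03,
        7.35720964e-05,  2.04717590e-04]), 'joint_efforts': array([-5.33717265e-02, -5.48544073e+01, -2.61759120e+01,  2.29066343e-02,
        1.08630108e-01,  1.19076337e-02]), 'eef_pos': array([0.64362727, 0.12324193, 0.0167924 ]), 'eef_rot': array([ 0.41527037,  0.57279338,  0.41482832, -0.57216757]), 'wrist_force': array([ 0.24073755, -0.26352696,  4.95990632]), 'torque': array([-0.08457382, -0.11579187,  0.0325778 ]), 'opening': 0.564851606191346}
```

View pics/wrist4.png

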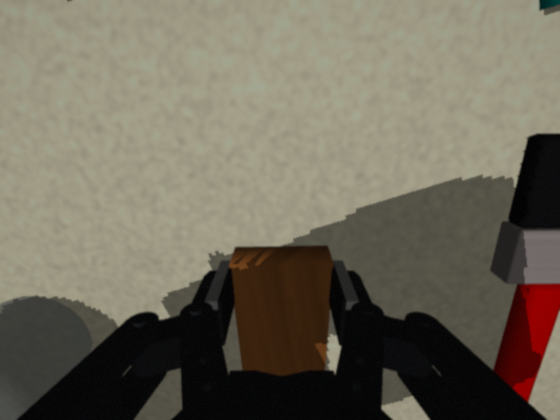

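View pics/scene4.png

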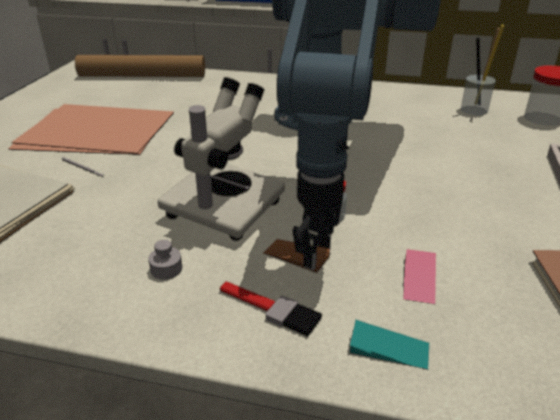

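drive_tool:
  increments:
    - [0,0,0,-3,0,0,-1]
    - [0,0,0,-2.7,0,0,-1]
    - [0,0,0.01,0,0,0,-1]
    - [0,0,0.015,0,0,0,-1]
    - [0,0,0.015,0,0,0,-1]
    - [0,0,0.01,0,0,0,-1]
    - [0,0,0,0,0,0,-1]
    - [0,0,0,0,0,0,-1]

```text
time_s: 7.4
eef_pos: [0.6326, 0.073, 0.0168]
eef_rot: [-0.443, -0.551, -0.442, 0.552]
wrist_force: [-0.6, -1.4, 7.4]
opening: 0.566
```

```bash
python3 - <<'E'
from h import *
plan([.608,-.037,.0165],-102.5);print(ctrl.get_obs()['wrist_force'])
c=wcam();save('wrist5.png',c['img']);c=camera('scene');save('scene5.png',c['img']);
a=cv2.resize(c['img'][150:290,140:350],None,fx=3.6,fy=3.6,interpolation=cv2.INTER_CUBIC);save('cscene5.png',a)
c=camera('top');np.save('pics/top5.npy',c,allow_pickle=True);a=cv2.resize(c['img'][140:300,210:420],None,fx=3.6,fy=3.6,interpolation=cv2.INTER_CUBIC);save('ctop5.png',a)
E
```

```text
TCP [0.6326 0.073  0.0168] world shift [-0.0246 -0.11   -0.0003] tool shift [ 0.0004 -0.0002  0.1127] rotvec deg [ 0.01  0.06 -0.04]
[-0.59167515 -1.4401972   7.38602847]
```

View pics/cscene5.png

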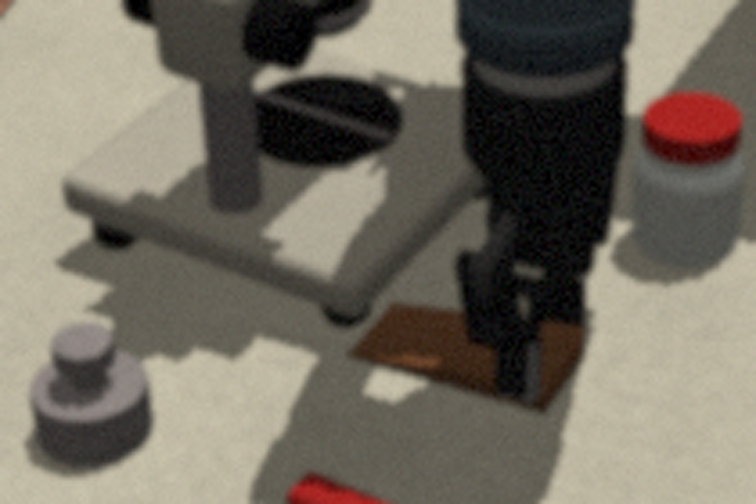

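View pics/ctop5.png

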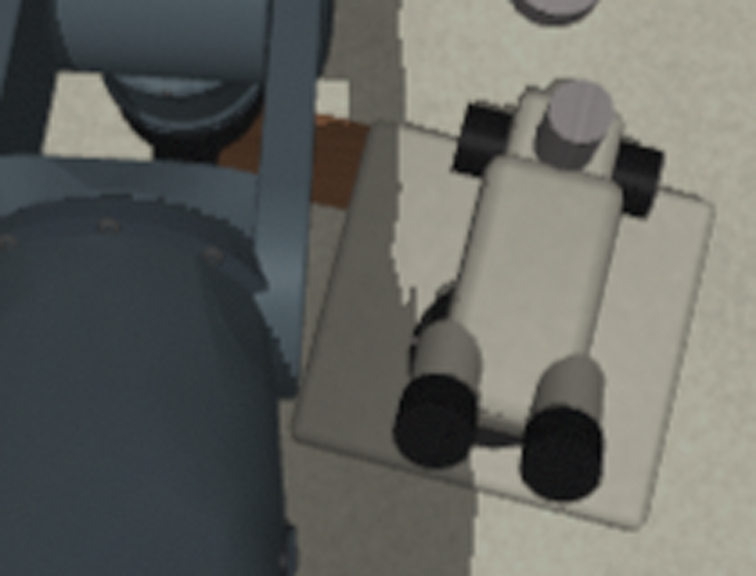

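```bash
python3 - <<'E'
from h import *
c=np.load('pics/top5.npy',allow_pickle=True).item();W=pts(c);hsv=cv2.cvtColor(c['img'],cv2.COLOR_RGB2HSV)
for u,v in((325,60),(300,60),(290,240),(265,240),(200,300)):
    print('arm',W[140+int(v/3.6),210+int(u/3.6)].round(3))
for u,v in((470,140),(400,430),(435,430),(425,340)):print('scope',W[140+int(v/3.6),210+int(u/3.6)].round(3))
s=camera('scene');W=pts(s);np.save('pics/scene5.npy',s,allow_pickle=True)
f=lambda u,v:(150+int(v/3.6),140+int(u/3.6))
for u,v in((465,30),(475,80),(470,120),(500,200),(620,30)):print('scene arm',W[f(u,v)].round(3))
E
```

```text
arm [0.592 0.014 0.338]
arm [0.574 0.024 0.412]
arm [0.508 0.029 0.448]
arm [0.508 0.037 0.449]
arm [0.485 0.055 0.479]
scope [ 0.595 -0.057  0.174]
scope [ 0.458 -0.018  0.243]
scope [ 0.458 -0.032  0.246]
scope [ 0.499 -0.033  0.202]
scene arm [0.655 0.044 0.202]
scene arm [0.657 0.048 0.178]
scene arm [0.658 0.046 0.159]
scene arm [0.67  0.062 0.127]
scene arm [0.649 0.111 0.207]
```

View pics/scene5.png

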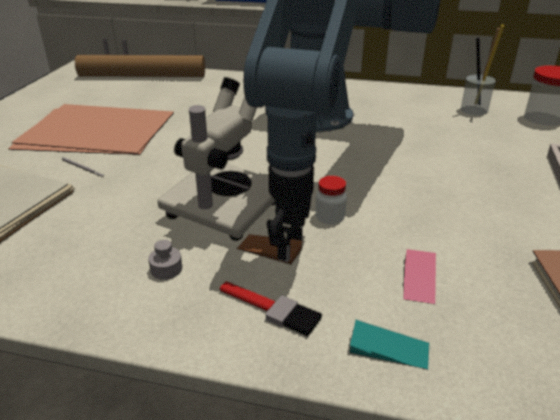

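```bash
python3 - <<'E'
from h import *
c=np.load('pics/top0.npy',allow_pickle=True).item();W=pts(c)
m=(W[...,0]>.35)&(W[...,0]<.75)&(W[...,1]<.03)&(W[...,1]>-.3)
F=np.array([.621,.019])
for z in(.07,.1,.15,.2,.23,.25):
    q=W[m&(W[...,2]>z)]
    d=np.hypot(*(q[:,:2]-F).T);i=d.argmin();print(z,len(q),q[i].round(3),'dist from final tool axis',d[i].round(3))
E
```

```text
0.07 5081 [ 0.601 -0.055  0.17 ] dist from final tool axis 0.076
0.1 5081 [ 0.601 -0.055  0.17 ] dist from final tool axis 0.076
0.15 5081 [ 0.601 -0.055  0.17 ] dist from final tool axis 0.076
0.2 3964 [ 0.572 -0.064  0.2  ] dist from final tool axis 0.096
0.23 1386 [ 0.593 -0.083  0.246] dist from final tool axis 0.106
0.25 169 [ 0.603 -0.094  0.25 ] dist from final tool axis 0.114
```

drive_tool:
  increments:
    - [0,0,0.007,0,0,0,-1]
    - [0,0,0.007,0,0,0,-1]
    - [0,0,0,0,0,0,-1]

```text
time_s: 7.98
eef_pos: [0.6298, 0.0607, 0.0168]
eef_rot: [0.443, 0.552, 0.443, -0.551]
wrist_force: [0.4, 3.6, 5.8]
opening: 0.566
```

drive_tool:
  increments:
    - [0,0,0.004,0,0,0,-1]
    - [0,0,0.004,0,0,0,-1]
    - [0,0,0,0,0,0,-1]

```text
time_s: 8.35
eef_pos: [0.6281, 0.0535, 0.0168]
eef_rot: [0.443, 0.552, 0.443, -0.551]
wrist_force: [-0.1, 4.8, 6.1]
opening: 0.56
```

drive_tool:
  increments:
    - [0,0,0.004,0,0,0,-1]
    - [0,0,0.004,0,0,0,-1]
    - [0,0,0,0,0,0,-1]

```text
time_s: 8.72
eef_pos: [0.6263, 0.0457, 0.0168]
eef_rot: [0.443, 0.552, 0.443, -0.551]
wrist_force: [0.5, 5.9, 6.5]
opening: 0.565
```

```bash
python3 - <<'E'
from h import *
plan([.608,-.037,.0165],-102.5);print(ctrl.get_obs()['wrist_force'])
c=camera('scene')
a=cv2.resize(c['img'][150:290,140:350],None,fx=3.6,fy=3.6,interpolation=cv2.INTER_CUBIC);save('cscene6.png',a)
E
```

```text
TCP [0.6263 0.0457 0.0168] world shift [-0.0183 -0.0827 -0.0003] tool shift [ 0.0001 -0.      0.0847] rotvec deg [ 0.03 -0.1  -0.05]
[0.45230925 5.91313212 6.52356764]
```

View pics/cscene6.png

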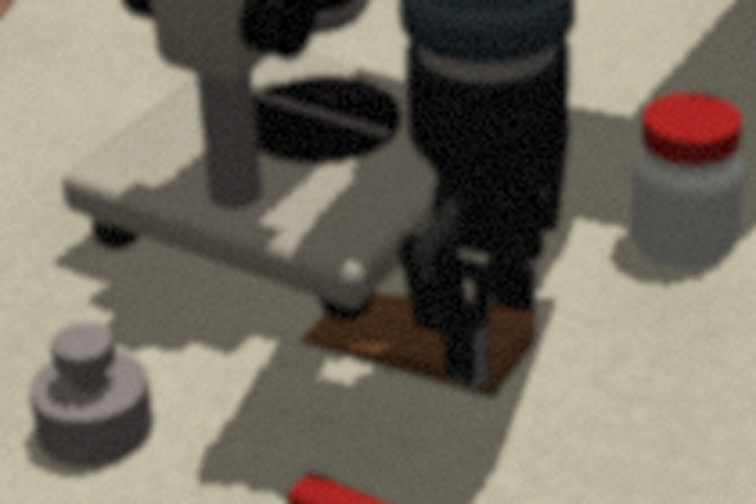

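drive_tool:
  increments:
    - [0,0,0.004,0,0,0,-1]
    - [0,0,0.004,0,0,0,-1]
    - [0,0,0,0,0,0,-1]

```text
time_s: 9.15
eef_pos: [0.6246, 0.0378, 0.0168]
eef_rot: [0.443, 0.552, 0.443, -0.551]
wrist_force: [0.4, 6.1, 6.5]
opening: 0.563
```

drive_tool:
  increments:
    - [0,0,0.003,0,0,0,-1]
    - [0,0,0.003,0,0,0,-1]
    - [0,0,0,0,0,0,-1]

```text
time_s: 9.52
eef_pos: [0.6233, 0.0322, 0.0168]
eef_rot: [0.443, 0.552, 0.443, -0.551]
wrist_force: [0.6, 6.1, 5.8]
opening: 0.564
```

```bash
cat > tl.py <<'E'
from h import *
import sys
def fit(c,poly):
    W=pts(c);m=np.zeros((420,560),np.uint8);cv2.fillPoly(m,[np.int32(poly)],1)
    p=W[(m>0)&(W[...,2]<.065)&(W[...,2]>.035)]
    for i in range(6):
        A=np.c_[p[:,:2],np.ones(len(p))];k=np.linalg.lstsq(A,p[:,2],rcond=None)[0];r=A@k-p[:,2];p=p[abs(r)<max(2*r.std(),.001)]
    return k,len(p)
# clear regions of the plate: right strip and front-left corner in top view (crop coords)
f=lambda u,v:(u/3.6+210,v/3.6+140)
poly=[f(*p) for p in((480,170),(700,212),(640,515),(310,430),(330,370))]
for n in sys.argv[1:]:
    c=np.load(n,allow_pickle=True).item() if n.endswith('npy') else camera(n)
    if not n.endswith('npy'):
        a=cv2.resize(c['img'][140:300,210:420],None,fx=3.6,fy=3.6,interpolation=cv2.INTER_CUBIC);save('ctop_l.png',a);np.save('pics/topl.npy',c,allow_pickle=True)
    k,N=fit(c,poly);print(n,'tilt deg',np.degrees(k[:2]).round(2),N)
E
python3 tl.py pics/top0.npy top; python3 - <<'E'
from h import *
plan([.608,-.037,.0165],-102.5);print(ctrl.get_obs()['wrist_force'])
c=camera('scene');np.save('pics/scene7.npy',c,allow_pickle=True)
a=cv2.resize(c['img'][150:290,140:350],None,fx=3.6,fy=3.6,interpolation=cv2.INTER_CUBIC);save('cscene7.png',a)
E
```

```text
pics/top0.npy tilt deg [-3.22 -1.68] 2583
top tilt deg [-0.26  0.07] 1740
TCP [0.6233 0.0322 0.0168] world shift [-0.0153 -0.0692 -0.0003] tool shift [ 0.0001 -0.      0.0708] rotvec deg [ 0.03 -0.1  -0.06]
[1.40484705 6.13635522 5.59762633]
```

View pics/cscene7.png

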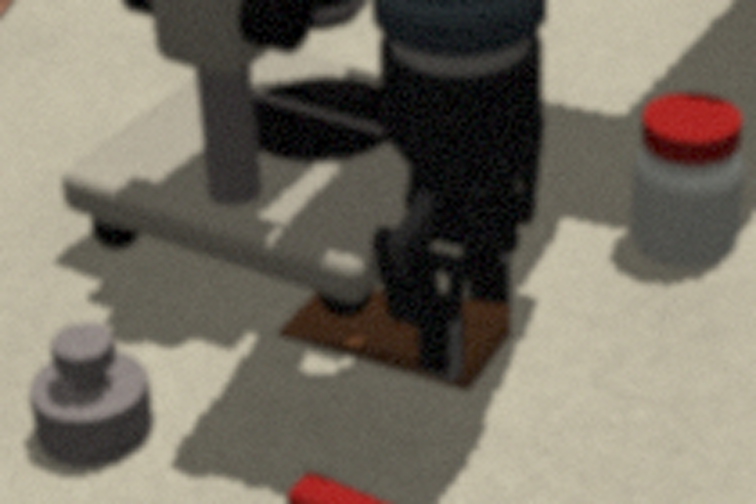

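drive_tool:
  increments:
    - [0,0,0.002,0,0,0,-1]
    - [0,0,0,0,0,0,-1]

```text
time_s: 9.88
eef_pos: [0.623, 0.0309, 0.0168]
eef_rot: [0.442, 0.552, 0.443, -0.55]
wrist_force: [1.4, 8.6, 5.7]
opening: 0.564
```

drive_tool:
  increments:
    - [0,0,0.002,0,0,0,-1]
    - [0,0,0,0,0,0,-1]

```text
time_s: 10.12
eef_pos: [0.6227, 0.0297, 0.0168]
eef_rot: [0.442, 0.553, 0.443, -0.55]
wrist_force: [3.2, 11.3, 5.3]
opening: 0.571
```

```bash
python3 tl.py top
```

```text
top tilt deg [-0.14  0.31] 1602
```

drive_tool:
  increments:
    - [0,0,0.002,0,0,0,-1]
    - [0,0,0,0,0,0,-1]
    - [0,0,0,0,0,0,-1]

```text
time_s: 10.55
eef_pos: [0.6224, 0.0285, 0.0168]
eef_rot: [0.442, 0.553, 0.443, -0.55]
wrist_force: [3.3, 13.4, 5.4]
opening: 0.565
```

```bash
python3 tl.py top;python3 - <<'E'
from h import *
c=camera('scene');np.save('pics/scene8.npy',c,allow_pickle=True)
a=cv2.resize(c['img'][150:290,140:350],None,fx=3.6,fy=3.6,interpolation=cv2.INTER_CUBIC);save('cscene8.png',a)
c=wcam();save('wrist8.png',c['img']);print(ctrl.get_obs()['wrist_force'])
E
```

```text
top tilt deg [-0.11  0.4 ] 1583
[ 4.12520688 14.35194394  4.38582073]
```

View pics/cscene8.png

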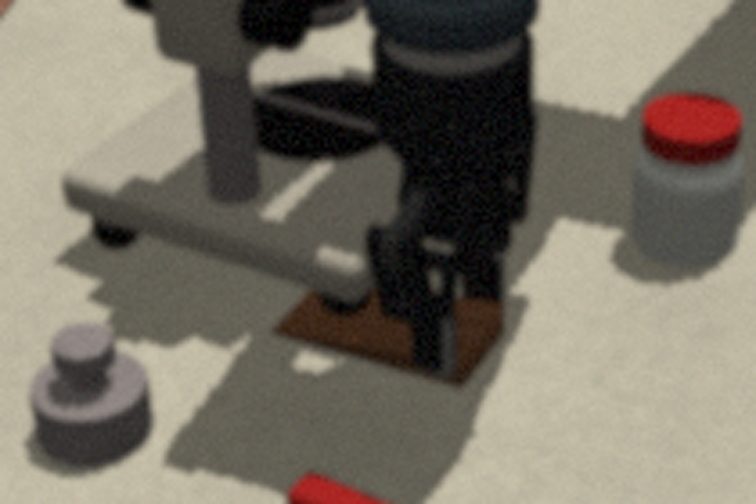

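View pics/wrist8.png

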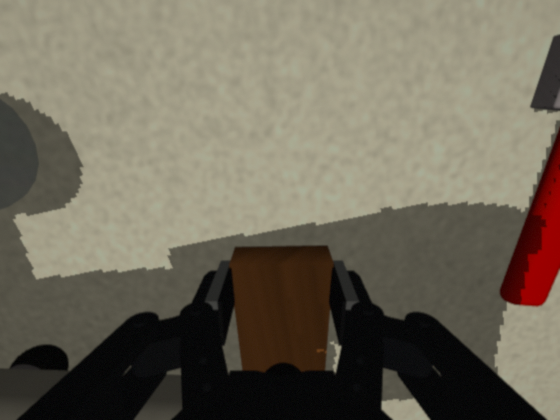

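drive_tool:
  increments:
    - [0,0,0,0,0,0,0.4]
    - [0,0,0,0,0,0,0.8]
    - [0,0,0,0,0,0,1]
    - [0,0,0,0,0,0,1]
    - [-0.01,0,-0.005,0,0,0,1]
    - [-0.03,0,-0.01,0,0,0,1]
    - [-0.03,0,-0.03,0,0,0,1]
    - [-0.03,0,-0.04,0,0,0,1]
    - [-0.03,0,-0.04,0,0,0,1]
    - [0,0,0,0,0,0,1]

```text
time_s: 11.95
eef_pos: [0.6508, 0.1509, 0.1508]
eef_rot: [0.445, 0.553, 0.443, -0.548]
wrist_force: [-0.2, -0.0, -0.0]
opening: 1.001
```

drive_tool:
  increments:
    - [0,0,-0.05,0,0,0,1]
    - [0,0,-0.05,0,0,0,1]
    - [0,0,-0.05,0,0,0,1]
    - [0,0,-0.05,0,0,0,1]
    - [0,0,0,0,0,0,1]
    - [0,0,0,0,0,0,1]

```text
time_s: 12.7
eef_pos: [0.691, 0.3419, 0.1452]
eef_rot: [-0.443, -0.55, -0.443, 0.552]
wrist_force: [-0.5, -0.0, 0.5]
opening: 1.002
```

```bash
python3 tl.py top; cp pics/topl.npy pics/top9.npy; sed 's/top0/top9/' m1.py > m9.py; python3 m9.py | grep plane; python3 - <<'E'
from h import *
c=camera('scene');np.save('pics/scene9.npy',c,allow_pickle=True);save('scene9.png',c['img'])
a=cv2.resize(c['img'][150:290,140:350],None,fx=3.6,fy=3.6,interpolation=cv2.INTER_CUBIC);save('cscene9.png',a)
print(ctrl.get_obs()['wrist_force'])
E
```

```text
top tilt deg [0.03 0.05] 2443
plane [-0.00085097  0.00051918  0.05124952] 3211 0.0013450444231999934 tilt 0.057115176806033036 -31.387635929512104
[ 0.04296732 -0.20773543 -0.40516344]
```

View pics/cscene9.png

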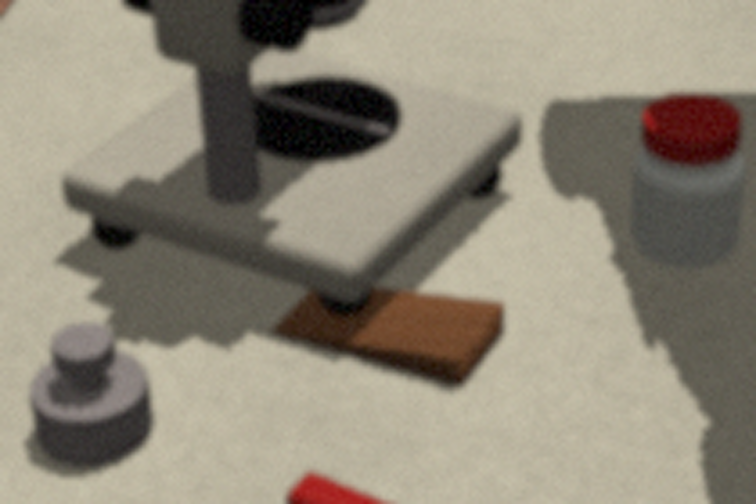

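View pics/ctop_l.png

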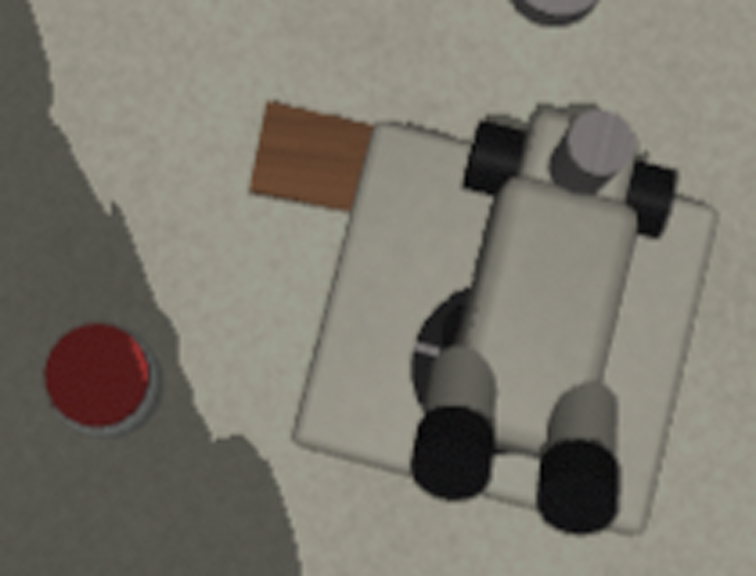

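The crops show the microscope level: fitted tilt 0.06°, against 3.6° at the start by the same fit. The wedge lies flat with its thin end under the short foot (scene crop (345,300)). The jar, the weight and the visible end of the brush handle haven't moved. Handing in.

```bash
python3 - <<'E'
from h import *
print(hand_in())
E
```

```text
the job is handed in; nothing more can be done
None
```

I gripped the wooden wedge by its thick end and turned it about 6° so it pointed at the short foot. Then I slid it along the table under the foot, let go and backed the arm away. I handed the job in at about 13 s of robot time. `hand_in()` gives no verdict.

- **Push force:** it stayed at about 6 N while the foot was lifting, then climbed to about 14 N once the microscope was level. That is the jump the task describes.
- **Level:** after release, the plane fitted to the base plate leaned 0.06° (about 0.001 rad, limit 0.012). The same fit read 3.6° at the start, where the task says 4°. Two or three readings taken during the push differed (0.3 to 0.4°), because the arm hid part of the plate.
- **Wedge and bystanders:** the wedge looks flat under the short foot. The jar, the weight and the part of the brush in view had not moved. I compared these by eye in the pictures, without measuring.
- **Not measured:** I could not read the loads on the short and far feet directly. I infer them from the climb in push force and from the microscope staying level after release.

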